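# Dock the suction flask in its sprung cradle and hold it down

### The job

Take the yellow dust cap off the orange sprung ring of the suction jar station and set it, knob up and flat, in the steel tray. Then seat the round pale-blue collection flask upright in the ring, press it down until the ring is fully down on its springs, and finish while still holding it pressed down there, so that a colleague can close the clamp. Never tip the flask over, and leave the other things on the counter where they are.

Things in the scene. Friction and masses are not known exactly. Their poses are not given: they have to be found in the camera images.
- flask_mid (a point): Point on the axis of the collection flask, half-way up it (65 mm above its underside), z up the flask. The loose flask stands upright on the counter, 130 mm high, 0.15 to 0.3 kg: navy foot of 40 mm diameter (from 0 to 12 mm up), pale-blue ball body of 86 mm diameter with its centre 46 mm up, navy closed neck of 36 mm diameter from the ball to the flat top at 130 mm; grip the neck, free between about 88 and 130 mm up.
- ring_top (a point): Centre of the orange ring's upper face, z up. The ring (100 mm outside, 66 mm inside diameter, 14 mm thick) slides straight down on three posts, which stand 58 mm from its axis with nuts reaching 92 mm above the counter. Its upper face is 75 mm above the counter when free, 50 mm when fully down. The ball of the flask rests on its inner edge: the seated flask's mid point is then about 46 mm above this point and on the ring's axis, and the foot hangs free below.
- ring (a joint): Downward travel of the sprung ring, 0 = up (free) to 0.025 m = fully down on its stop. It is pressed up by springs: about 6 N to start moving, about 14 N fully down; it goes down only while pushed and comes back up when let go. The flask's or the cap's weight alone does not move it.
- cap_mid (a point): Point on the axis of the loose yellow dust cap (about 70 g), 25 mm above its underside, which is half-way up it; z up, out of the knob. From below: grey plug 54 mm diameter and 8 mm high, yellow disc 88 mm diameter and 8 mm thick, black round knob 22 mm diameter and 34 mm high (16 to 50 mm above the underside). At the start it sits on the ring, the disc resting on the ring's upper face and the plug inside the ring.
- tray_in (a point): Centre of the inner floor (4 mm above the counter) of the fixed open steel tray, 160 x 170 mm outside (x, y) and 18 mm high, walls 4 mm; the flask and the tray may stand on either side of the station.
- station_base (a point): Centre of the underside of the fixed jar station, on the ring's axis: white base plate 150 x 150 mm, 12 mm thick, with a navy block (35 x 110 mm, 44 mm high with its studs) centred 92 mm along its own +x side.
- antiseptic_mid (a point): Centre of a loose amber bottle with white cap, 52 mm diameter, 125 mm high. Leave alone.
- tape: Loose white roll of tape lying flat, 72 mm diameter, 25 mm high; origin under its centre. Leave alone.
- torch: Loose aluminium torch with black head, about 165 x 30 mm, 26 mm high, lying along its x axis; origin under its barrel's centre. Leave alone.
Mind the look-alikes: they are no part of the job. Of the things like the part that bears flask_mid, leave any that is brown or green; of the rest the smaller one is meant.

How it is judged:
By the outcome, as a careful person would: the job done as asked, in the order asked, and still so for the second after the job is handed in, while the arm keeps its last pose, push and grip.
It also fails if it takes over 61 s, if anything falls off the work surface, if the arm or the gripper's body presses on something with over 40 N, if the wrist force passes 120 N, or if a joint passes its speed limit or range.

### The arm

A 6-joint arm with a two-finger parallel gripper is mounted at the origin on the work surface. World frame = base frame: x ahead of the robot, y to its left, z up, the work surface at z = 0. Lengths are in m, angles in rad, forces in N, time in s.
With the tool pointing down it reaches from about 0.35 to 1 m from the base axis. Payload 7.1 kg.
Tool frame: the origin (TCP) lies midway between the tips of the shut fingers; the grasp point (between the pads) lies 19 mm behind it; z points along the fingers, y is the direction in which the jaws open and shut (so a half turn about z gives the same grasp; the last joint's range is limited). The gripper opens to 85 mm and grips with 20 to 120 N. Pads are 22 mm wide; open, the fingers measure 114 mm over their backs; the gripper's body (76 mm by 85 mm) begins 54 mm behind the grasp point. The pads swing forward as they close: fully open they stand 13 mm farther back than shut.
Start: joints at [1.136, 0.423, 1.63, -0, 1.089, -0.019], TCP at [0.252, 0.572, 0.231] pointing down, gripper open.
Joint ranges: [-3, 3], [-0.9, 2.11], [0.09, 2.58], [-1.31, 4.45], [0.11, 2.69], [-2.54, 2.54]. Speed limits (rad/s): [2.39, 2.39, 3.01, 3.14, 3.14, 3.14].

### API

Orientations are given as a unit quaternion [w, x, y, z].
In Python, from workcell import monitor, vision, order gives the robot as it stands.
- The arm moves only by the shell command python3 -m handwheel 'ROWS' [OPENING]. ROWS is text: rows parted by semicolons, each of 4 numbers parted by spaces: the shift along the tool's x, y, z in mm, then the turn about the tool's z in rad. In form: dx dy dz turn; .... A call has 1 to 12 rows; each row is the pose to reach, as a shift and turn from the pose commanded when the call began, along the tool's axes at that moment; what a row does not reach only later rows make up. A row lasts 1/12 s, in which the tool goes at most 41.7 mm and 7.16 degrees, less where a joint would pass 70% of its speed; a pose out of reach is approached as far as the arm can. A call with a gripper value outside its range is refused whole. OPENING is the opening, from 0 (shut) to 1 (fully open), set as the call begins (- or left out, the last holds). The fingers move at their own pace and stop on an object; the grip force is fixed at half the most. Time passes only in rows, so rows that repeat a pose let the fingers close. It gives the time, the measured TCP pose, the force and the opening at its end, in the units of the state.
- monitor.observe(): the state, without advancing time (a new reading comes with each control period).
- vision.camera(name): name is "scene" or "top" or "wrist"; returns the picture (384x512x3 uint8, red, green, blue); there is no depth.
- vision.get_calibration(name): a dict with "fx", "fy", "cx", "cy" (pixels), "rvec" (rotation vector, rad) and "tvec" (3), from world to camera coordinates, as OpenCV has them; the wrist camera has in their place "T_tool_cam" (4x4, takes a point from camera to tool coordinates, whose origin is the TCP and whose axes are the flange's). Camera axes: x right, y down, z forward; pixel columns grow to the right and rows downward; lengths in m; the calibration is good to about 2 mm. A picture is of the moment at which its call begins: read the wrist's pose just before it. get_calibration takes no time and is no camera call.
- order.finish_job(): hands the job in, once; it reports no verdict.
The state is a dict: "t": time; "qpos": joint angles; "joint_vel": joint speeds; "joint_torque": joint torques, N m; "position": TCP position; "tcp_rot": TCP orientation; "force": force on the tool from outside, world axes, zero at the start; "torque": the same for the moment, N m; "opening": finger opening in m.
Only numpy, scipy, OpenCV 4.12 (cv2) and the standard library are available. Lean on these libraries where they do the work, as an engineer would, in place of code of your own. Each camera call takes 0.05 s, during which the arm holds its last target. There are 200 camera calls.

## Working session

There is one attempt and no reset: what is moved stays moved. The work goes in short steps, Python scripts to look and compute and a shell command to move; the robot and the scene stay as the last step left them, time stands still between calls to the robot, and variables do not carry over. Pictures are saved under pics/ and viewed, about 8 in all and at most 12, crops included, and the job is handed in when it is done.

```bash
mkdir -p pics && cat > h.py <<'E'
import numpy as np, cv2
from workcell import monitor, vision, order
def cal(n):
    c=vision.get_calibration(n); K=np.array([[c['fx'],0,c['cx']],[0,c['fy'],c['cy']],[0,0,1.]])
    R=cv2.Rodrigues(np.array(c['rvec'],float))[0]; t=np.array(c['tvec'],float)
    return K,R,t
def ray(n,u,v,z):
    K,R,t=cal(n); C=-R.T@t; d=R.T@np.linalg.inv(K)@[u,v,1]; s=(z-C[2])/d[2]; return C+s*d
def proj(n,p):
    K,R,t=cal(n); q=K@(R@np.asarray(p,float)+t); return q[:2]/q[2]
E
python3 - <<'E'
from h import *
for n in ['scene','top']:
    im=vision.camera(n); np.save(f'pics/{n}0.npy',im); 
    K,R,t=cal(n); print(n,K.ravel()[[0,2,4,5]], 'C',-R.T@t)
a=np.load('pics/scene0.npy');b=np.load('pics/top0.npy')
cv2.imwrite('pics/top0.png',cv2.cvtColor(b,cv2.COLOR_RGB2BGR))
cv2.imwrite('pics/scene0.png',cv2.cvtColor(a,cv2.COLOR_RGB2BGR))
print({k:np.round(v,3) if not isinstance(v,dict) else v for k,v in monitor.observe().items()})
E
```

```text
scene [416.07664111 257.31037428 416.07664111 190.68529761] C [1.23676033 0.23358299 0.99814619]
top [350.29901504 255.98584329 350.29901504 189.35854441] C [ 0.41380696 -0.04001434  0.93167743]
{'t': np.float64(0.1), 'qpos': array([ 1.136,  0.424,  1.631, -0.   ,  1.089, -0.019]), 'joint_vel': array([-0.001,  0.002, -0.001, -0.001,  0.001,  0.001]), 'joint_torque': array([-0.0000e+00, -5.5842e+01, -2.8245e+01,  0.0000e+00,  3.0000e-03,
        0.0000e+00]), 'position': array([0.252, 0.571, 0.231]), 'tcp_rot': array([-0.   ,  0.206,  0.978, -0.001]), 'force': array([ 0.052,  0.387, -0.072]), 'torque': array([-0.013,  0.01 ,  0.015]), 'opening': np.float64(0.085)}
```

View pics/top0.png

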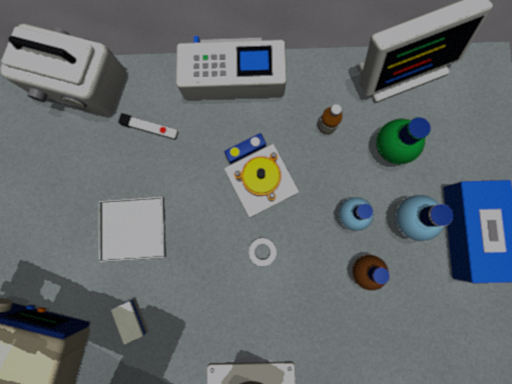

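View pics/scene0.png

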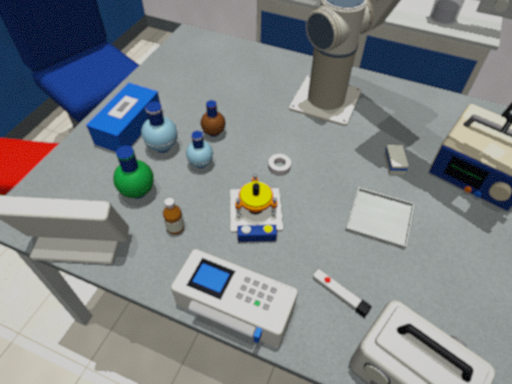

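The top view shows the cap on the ring at about (261,175), the tray at (132,229) and the tape at (262,252).
Flask candidates in the top view:
- Small pale-blue at (355,213), scene (200,153)
- Large pale-blue at (420,217)
- Brown at (370,272)
- Green at (402,140)

I choose the small pale-blue one.

```bash
python3 - <<'E'
from h import *
b=np.load('pics/top0.npy'); a=np.load('pics/scene0.npy')
def blobs(im,lo,hi,amin=25):
    m=cv2.inRange(cv2.cvtColor(im,cv2.COLOR_RGB2HSV),lo,hi)
    n,l,s,c=cv2.connectedComponentsWithStats(m)
    return [(np.round(c[i],1).tolist(),s[i].tolist()) for i in range(1,n) if s[i][4]>amin]
cols=dict(yellow=((22,150,120),(35,255,255)),navy=((108,120,60),(125,255,255)),pale=((90,60,100),(107,200,255)),orange=((8,150,120),(21,255,255)),black=((0,0,0),(179,255,45)))
roi={'top':(b,(140,270,220,480)),'scene':(a,(90,250,120,300))}
for n,(im,(r0,r1,c0,c1)) in roi.items():
    sub=im[r0:r1,c0:c1]
    for k,(lo,hi) in cols.items():
        print(n,k,[([round(c[0]+c0,1),round(c[1]+r0,1)],s[2:]) for c,s in blobs(sub,lo,hi,15)])
# tray
print('proj tray')
for u,v in [(99,198),(163,197),(99,262),(165,258)]: print(ray('top',u,v,.018).round(3))
print('yellow disc',ray('top',261,175,.083).round(3), 'knob',ray('top',261,173.5,.117).round(3))
print('flask top',ray('top',364,212,.13).round(3),'ball',ray('top',354,214,.046).round(3))
for n in ['top']:
  for p in [(420,217,.05),(370,272,.05),(402,140,.05),(330,118,.06),(262,252,.02),(150,127,.013)]: print(p,ray(n,*p).round(3))
print('tape',ray('top',262,252,.025))
im=np.hstack([cv2.resize(b[140:290,220:460],None,fx=2.4,fy=2.4,interpolation=2)[:,:,:],])
cv2.imwrite('pics/crop1.png',cv2.cvtColor(im,cv2.COLOR_RGB2BGR))
E
```

```text
top yellow [([234.4, 151.5], [8, 8, 50]), ([260.9, 175.3], [37, 36, 965])]
top navy [([243.3, 149.0], [41, 22, 303]), ([471.5, 219.6], [20, 89, 1245]), ([364.6, 210.8], [16, 15, 186]), ([442.0, 214.3], [23, 21, 394]), ([380.5, 268.6], [10, 2, 16])]
top pale [([354.5, 214.6], [33, 34, 554]), ([418.4, 218.8], [42, 45, 1037])]
top orange [([272.5, 158.8], [10, 9, 30]), ([254.2, 184.9], [45, 28, 110])]
top black [([409.4, 141.2], [18, 4, 53]), ([247.8, 153.7], [35, 18, 47]), ([382.6, 155.8], [6, 7, 18]), ([260.6, 173.2], [6, 9, 47]), ([456.5, 228.8], [25, 87, 1239]), ([355.4, 213.0], [7, 12, 27]), ([425.6, 216.5], [14, 19, 160]), ([359.6, 260.8], [22, 15, 70]), ([372.6, 267.6], [10, 4, 27])]
scene yellow [([255.4, 194.6], [32, 26, 578]), ([267.7, 228.4], [7, 6, 36])]
scene navy [([138.0, 126.4], [41, 67, 840]), ([130.9, 108.3], [19, 22, 27]), ([210.9, 103.8], [9, 7, 55]), ([211.0, 112.7], [7, 8, 41]), ([196.6, 134.3], [10, 8, 60]), ([197.2, 144.2], [9, 7, 38]), ([126.8, 165.6], [13, 12, 95]), ([256.7, 234.2], [39, 16, 410])]
scene pale [([158.2, 132.2], [35, 29, 669]), ([198.9, 153.5], [26, 25, 399])]
scene orange [([211.9, 119.4], [16, 9, 60]), ([255.5, 205.4], [41, 16, 178]), ([171.3, 212.9], [16, 12, 133])]
scene black [([255.5, 189.3], [4, 10, 38])]
proj tray
[0.532 0.391 0.018]
[0.53  0.221 0.018]
[0.366 0.385 0.018]
[0.372 0.214 0.018]
yellow disc [ 0.57  -0.039  0.083] knob [ 0.567 -0.039  0.117]
flask top [ 0.469 -0.271  0.13 ] ball [ 0.47  -0.27   0.046]
(420, 217, 0.05) [ 0.458 -0.432  0.05 ]
(370, 272, 0.05) [ 0.327 -0.299  0.05 ]
(402, 140, 0.05) [ 0.657 -0.404  0.05 ]
(330, 118, 0.06) [ 0.718 -0.221  0.06 ]
(262, 252, 0.02) [ 0.381 -0.036  0.02 ]
(150, 127, 0.013) [0.725 0.261 0.013]
tape [ 0.38096148 -0.03643847  0.025     ]
```

View pics/crop1.png

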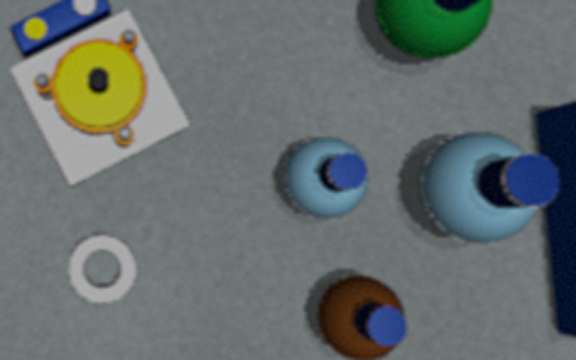

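The crop confirms the choice: the small pale-blue flask, with its neck top at full-image (364.6,211). The posts lie roughly at 90°, -30° and -150°, so I will put the jaws along world x. I'm moving now, turning the tool on the way.

```bash
python3 -m handwheel '-268 -216 0 1.155; -268 -216 0 1.155; -268 -216 0 1.155; -268 -216 0 1.155; -268 -216 0 1.155; -268 -216 0 1.155; -268 -216 0 1.155; -268 -216 0 1.155; -268 -216 0 1.155; -268 -216 0 1.155; -268 -216 0 1.155; -268 -216 0 1.155' 1
```

```text
t: 1.1
position: [0.4103, 0.2657, 0.2312]
tcp_rot: [-0.0, 0.707, 0.707, -0.0]
force: [0.0, 0.3, -0.3]
opening: 0.0856
```

```bash
python3 -m handwheel '-305 158 0 0; -305 158 0 0; -305 158 0 0; -305 158 0 0; -305 158 0 0; -305 158 0 0; -305 158 0 0; -305 158 0 0; -305 158 0 0; -305 158 0 0; -305 158 0 0; -305 158 0 0' && cat >> h.py <<'E'
from scipy.spatial.transform import Rotation as Ro
def wpose():
    s=monitor.observe(); w,x,y,z=s['tcp_rot']; T=np.eye(4); T[:3,:3]=Ro.from_quat([x,y,z,w]).as_matrix(); T[:3,3]=s['position']
    return T@np.array(vision.get_calibration('wrist')['T_tool_cam'])
def wray(T,u,v,z):
    c=vision.get_calibration('wrist'); d=T[:3,:3]@[(u-c['cx'])/c['fx'],(v-c['cy'])/c['fy'],1]; C=T[:3,3]; return C+(z-C[2])/d[2]*d
E
python3 - <<'E'
from h import *
T=wpose(); im=vision.camera('wrist'); np.savez('pics/w1.npz',T=T,im=im); print(T.round(3)); cv2.imwrite('pics/w1.png',im[:,:,::-1])
hsv=cv2.cvtColor(im,cv2.COLOR_RGB2HSV)
m=cv2.inRange(hsv,(22,120,80),(35,255,255)); cs=max(cv2.findContours(m,0,1)[0],key=cv2.contourArea)
e=cv2.fitEllipse(cs); print(e, wray(T,*e[0],.083))
E
```

```text
t: 2.1
position: [0.5676, -0.0376, 0.2309]
tcp_rot: [-0.001, 0.706, 0.708, -0.0]
force: [-0.7, 0.3, -0.8]
opening: 0.085
[[ 1.     0.003 -0.     0.568]
 [ 0.003 -0.961 -0.278  0.032]
 [-0.001  0.278 -0.961  0.374]
 [ 0.     0.     0.     1.   ]]
((253.6333465576172, 180.12106323242188), (81.73463439941406, 83.16185760498047), 81.52107238769531) [ 0.57050027 -0.03811783  0.083     ]
```

View pics/w1.png

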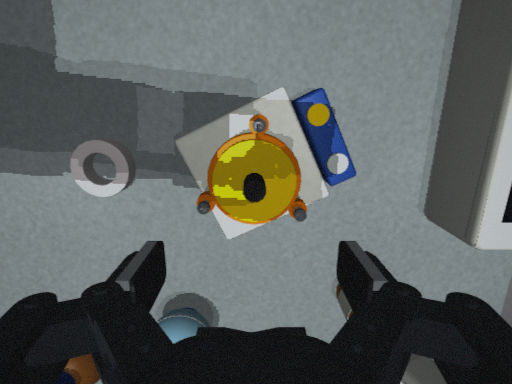

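The wrist view shows the yellow disc centred at (254,180). That puts the cap at (0.5705,-0.038), in agreement with the top view (0.570,-0.039). I'll descend on the knob.

```bash
python3 -m handwheel '-1 2.5 40 0; -1 2.5 80 0; -1 2.5 105 0; -1 2.5 120 0; -1 2.5 130 0; -1 2.5 138 0; -1 2.5 142 0; -1 2.5 142 0' && python3 -m handwheel '0 0 0 0; 0 0 0 0; 0 0 0 0; 0 0 0 0; 0 0 0 0; 0 0 0 0; 0 0 0 0; 0 0 0 0; 0 0 0 0; 0 0 0 0; 0 0 0 0; 0 0 0 0' 0 && python3 -m handwheel '0 0 -10 0; 0 0 -25 0; 0 0 -50 0; 0 0 -80 0; 0 0 -110 0; 0 0 -130 0; 0 0 -140 0; 0 0 -140 0'
```

```text
t: 2.82
position: [0.5709, -0.0396, 0.0893]
tcp_rot: [-0.0, 0.707, 0.707, 0.0]
force: [-0.2, -0.2, -0.1]
opening: 0.0855
t: 3.82
position: [0.5711, -0.0402, 0.0894]
tcp_rot: [0.0, 0.707, 0.707, 0.0]
force: [-0.8, -1.2, 5.1]
opening: 0.0202
t: 4.48
position: [0.5719, -0.0401, 0.2317]
tcp_rot: [0.001, 0.707, 0.707, 0.001]
force: [0.4, -1.2, -0.8]
opening: 0.0202
```

```bash
python3 - <<'E'
from h import *
T=wpose(); im=vision.camera('wrist'); s=vision.camera('scene'); t=vision.camera('top'); np.savez('pics/w2.npz',T=T,im=im,s=s,t=t)
sc=cv2.resize(s[80:272,170:426],(512,384),interpolation=2)
o=np.hstack([im[:, 60:450],cv2.resize(sc,(400,384))]); cv2.imwrite('pics/w2.png',o[:,:,::-1])
E
```

```text
(no output)
```

View pics/w2.png

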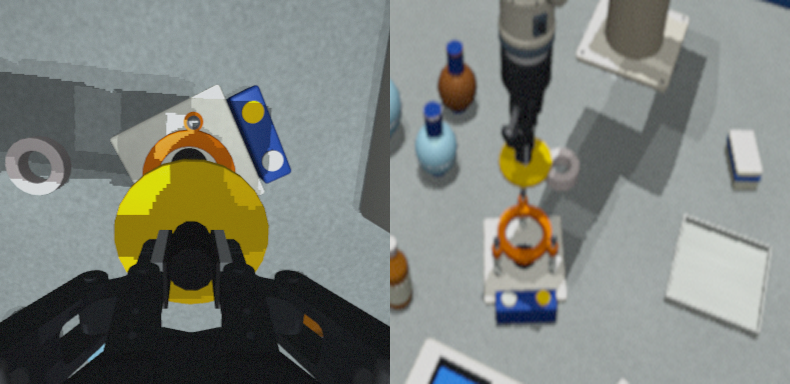

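The cap hangs level in the grip and the ring is bare. I'll carry it to the tray centre at (0.450,0.303).

```bash
python3 -m handwheel '25 -9 0 0; 60 -21 0 0; 100 -35 0 0; 140 -49 0 0; 180 -63 0 0; 220 -77 0 0; 260 -91 0 0; 295 -104 0 0; 325 -115 0 0; 343 -122 0 0; 343 -122 0 0; 343 -122 0 0' && python3 -m handwheel '0 0 30 0; 0 0 65 0; 0 0 100 0; 0 0 135 0; 0 0 160 0; 0 0 180 0; 0 0 190 0; 0 0 195 0; 0 0 198 0; 0 0 198 0'
```

```text
t: 5.63
position: [0.4476, 0.3031, 0.2275]
tcp_rot: [-0.0, 0.706, 0.708, -0.002]
force: [-0.8, 0.3, -0.5]
opening: 0.0201
t: 6.47
position: [0.4493, 0.3026, 0.0315]
tcp_rot: [0.0, 0.707, 0.707, 0.0]
force: [-0.4, -0.2, -0.6]
opening: 0.0202
```

```bash
python3 -m handwheel '0 0 2 0; 0 0 4 0; 0 0 6 0; 0 0 6 0'
```

```text
t: 6.8
position: [0.4496, 0.3033, 0.0269]
tcp_rot: [0.0, 0.707, 0.707, 0.001]
force: [-2.0, -1.9, 11.6]
opening: 0.0205
```

The cap has touched the tray floor (11.6 N), so I'll release and lift.

```bash
python3 -m handwheel '0 0 -1 0; 0 0 -1 0; 0 0 -1 0; 0 0 -1 0; 0 0 -1 0; 0 0 -1 0; 0 0 -1 0; 0 0 -1 0' 1 && python3 -m handwheel '0 0 -20 0; 0 0 -50 0; 0 0 -90 0; 0 0 -130 0; 0 0 -165 0; 0 0 -190 0; 0 0 -204 0; 0 0 -204 0' && python3 - <<'E'
from h import *
T=wpose(); im=vision.camera('wrist'); t=vision.camera('top'); np.savez('pics/w3.npz',T=T,im=im,t=t)
o=np.hstack([im[:, 60:450],cv2.resize(t[120:312,80:280],(400,384))]); cv2.imwrite('pics/w3.png',o[:,:,::-1])
# ring, seen free in top view
hsv=cv2.cvtColor(t,cv2.COLOR_RGB2HSV); m=cv2.inRange(hsv,(5,130,90),(20,255,255)); m[:, :225]=0; m[:,300:]=0; m[:140]=0; m[220:]=0
v,u=np.nonzero(m); print(len(u),u.mean(),v.mean(),u.min(),u.max(),v.min(),v.max())
E
```

```text
t: 7.47
position: [0.4488, 0.3029, 0.0262]
tcp_rot: [-0.0, 0.707, 0.707, -0.0]
force: [0.2, -0.3, -0.6]
opening: 0.0853
t: 8.13
position: [0.4506, 0.304, 0.2341]
tcp_rot: [0.001, 0.707, 0.707, 0.003]
force: [0.1, 0.1, -0.4]
opening: 0.0855
600 260.2733333333333 173.20333333333335 235 280 156 199
```

View pics/w3.png

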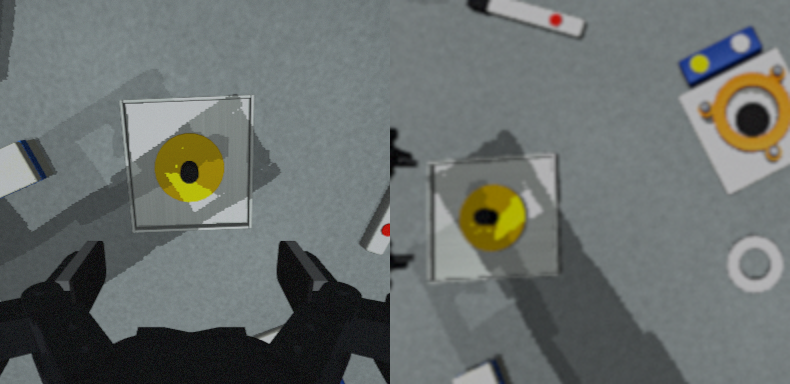

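The cap lies flat and knob-up in the tray centre: wrist crop (189,167), top crop (492,217). On the way to the flask I'll measure the bare ring from the wrist camera.

```bash
python3 -m handwheel '-35 12 0 0; -75 26 0 0; -115 40 0 0; -155 54 0 0; -195 68 0 0; -235 82 0 0; -275 96 0 0; -305 106 0 0; -330 115 0 0; -342 119 0 0; -342 119 0 0; -342 119 0 0' && python3 -m handwheel '0 0 0 0; 0 0 0 0; 0 0 0 0' && python3 - <<'E'
from h import *
T=wpose(); im=vision.camera('wrist'); t=vision.camera('top'); np.savez('pics/w4.npz',T=T,im=im,t=t)
print(T[:3,3])
hsv=cv2.cvtColor(im,cv2.COLOR_RGB2HSV); m=cv2.inRange(hsv,(5,120,50),(21,255,255)); m[300:]=0
n,l,s,c=cv2.connectedComponentsWithStats(m); i=1+s[1:,4].argmax(); print(s[i],c[i])
mm=((l==i)*255).astype(np.uint8); cs,h=cv2.findContours(mm,cv2.RETR_CCOMP,1)
for k,q in enumerate(cs):
    if cv2.contourArea(q)>300: e=cv2.fitEllipse(q); print('outer' if h[0][k][3]<0 else 'hole',np.round(e[0],1),np.round(e[1],1),wray(T,*e[0],.075).round(4))
# posts: opening removes, large disc fit of outer by opening
op=cv2.morphologyEx(cv2.bitwise_or(mm,cv2.drawContours(np.zeros_like(mm),cs,-1,255,-1)),cv2.MORPH_OPEN,cv2.getStructuringElement(2,(41,41)))
q=max(cv2.findContours(op,0,1)[0],key=cv2.contourArea); e=cv2.fitEllipse(q); print('disc',e,wray(T,*e[0],.075).round(4))
cv2.imwrite('pics/w4.png',im[:,:,::-1])
E
```

```text
t: 9.23
position: [0.5669, -0.0391, 0.2287]
tcp_rot: [-0.001, 0.708, 0.707, -0.001]
force: [-0.3, 0.4, -0.8]
opening: 0.0853
t: 9.48
position: [0.5674, -0.0378, 0.2302]
tcp_rot: [-0.0, 0.706, 0.708, -0.0]
force: [0.0, 0.5, -0.8]
opening: 0.0853
[0.56766777 0.03195063 0.37349859]
[ 197  114  110  110 4377] [253.62668494 177.77587389]
outer [253.7 177. ] [101.3 102.8] [ 0.5706 -0.0367  0.075 ]
hole [253.8 177.7] [59.  62.3] [ 0.5707 -0.0374  0.075 ]Traceback (most recent call last):
  File "<stdin>", line 11, in <module>
ValueError: max() iterable argument is empty
```

The ring axis comes out at about (0.5706,-0.037); outer and inner contours agree. Next I move above the flask.

```bash
python3 -m handwheel '-35 -14 -3 0; -70 -29 -6 0; -105 -44 -10 0; -140 -59 -10 0; -175 -73 -10 0; -205 -86 -10 0; -225 -94 -10 0; -232 -97 -10 0; -232 -97 -10 0; -232 -97 -10 0; -232 -97 -10 0' && python3 - <<'E'
from h import *
T=wpose(); im=vision.camera('wrist'); np.savez('pics/w5.npz',T=T,im=im)
print(T[:3,3])
hsv=cv2.cvtColor(im,cv2.COLOR_RGB2HSV)
for nm,lo,hi,z in [('navy',(105,120,30),(128,255,255),.13),('pale',(88,50,40),(107,220,255),.046)]:
    m=cv2.inRange(hsv,lo,hi); m[330:]=0
    for q in cv2.findContours(m,0,1)[0]:
        if cv2.contourArea(q)>250: e=cv2.fitEllipse(q); print(nm,np.round(e[0],1),np.round(e[1],1),wray(T,*e[0],z).round(4))
cv2.imwrite('pics/w5.png',im[:,:,::-1])
E
```

```text
t: 10.5
position: [0.4713, -0.2699, 0.2403]
tcp_rot: [-0.0, 0.707, 0.707, 0.0]
force: [-0.2, 0.1, 0.4]
opening: 0.0854
[ 0.47151636 -0.20023149  0.38368394]
navy [237.  317.5] [25.9 44.9] [ 0.4575 -0.4082  0.13  ]
navy [428.1 289.9] [15.3 37.4] [ 0.6504 -0.3748  0.13  ]
navy [ 96.1 220.8] [33.  38.3] [ 0.3268 -0.3008  0.13  ]
navy [116.7 205.7] [27.5 34.8] [ 0.3479 -0.2859  0.13  ]
navy [250.4 194. ] [35.8 36.8] [ 0.4712 -0.2744  0.13  ]
pale [238.3 291.8] [77.1 91.5] [ 0.455 -0.436  0.046]
pale [250.5 173.7] [67.9 69.4] [ 0.4711 -0.2738  0.046 ]
```

View pics/w5.png

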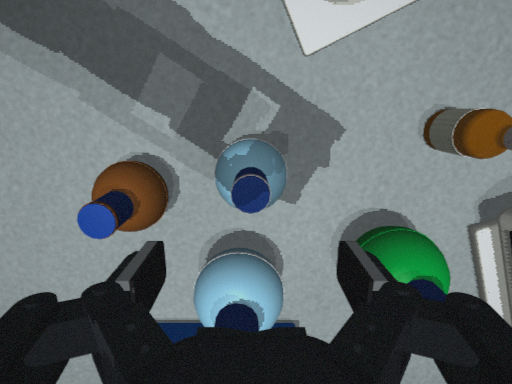

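The wrist view shows the small flask's navy top at (251,194) with its ball at (250,174). That gives (0.471,-0.273), within 3 mm of the top view. The jaw path along x is clear, so I'll descend and grip the neck.

```bash
python3 -m handwheel '-2.5 0 35 0; -2.5 0 70 0; -2.5 0 100 0; -2.5 0 120 0; -2.5 0 135 0; -2.5 0 143 0; -2.5 0 147 0; -2.5 0 147 0' && python3 -m handwheel '0 0 0 0; 0 0 0 0; 0 0 0 0; 0 0 0 0; 0 0 0 0; 0 0 0 0; 0 0 0 0; 0 0 0 0; 0 0 0 0; 0 0 0 0' 0
```

```text
t: 11.22
position: [0.4711, -0.2729, 0.093]
tcp_rot: [-0.0, 0.707, 0.708, -0.0]
force: [-1.1, -0.2, -0.0]
opening: 0.0858
t: 12.05
position: [0.4713, -0.274, 0.0943]
tcp_rot: [0.001, 0.707, 0.707, 0.0]
force: [-0.9, 0.8, 5.6]
opening: 0.0346
```

```bash
python3 -m handwheel '0 0 -3 0; 0 0 -8 0; 0 0 -20 0; 0 0 -40 0; 0 0 -65 0; 0 0 -90 0; 0 0 -115 0; 0 0 -130 0; 0 0 -130 0; 0 0 -130 0' && python3 - <<'E'
from h import *
T=wpose(); im=vision.camera('wrist'); s=vision.camera('scene'); np.savez('pics/w6.npz',T=T,im=im,s=s)
o=np.hstack([im[:, 60:450],cv2.resize(s[80:272,120:320],(400,384))]); cv2.imwrite('pics/w6.png',o[:,:,::-1])
E
```

```text
t: 12.88
position: [0.4711, -0.2738, 0.2245]
tcp_rot: [0.001, 0.707, 0.707, 0.0]
force: [-0.9, -0.1, -2.4]
opening: 0.0349
```

View pics/w6.png

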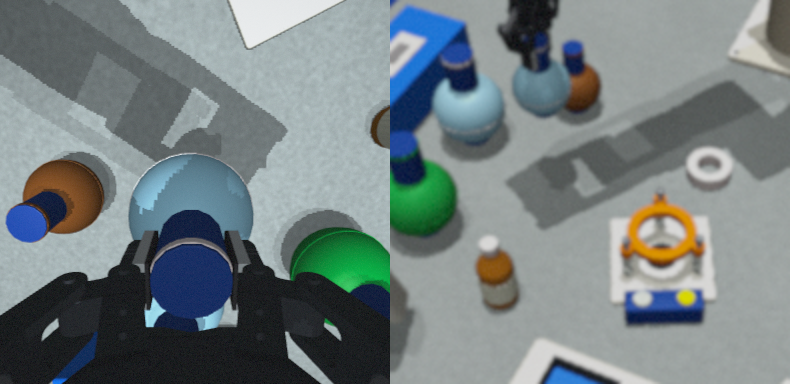

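The flask is held upright by the neck; its top rim is at about (191,283) in the crop. I'll carry it to the ring.

```bash
python3 -m handwheel '12 5 0 0; 35 15 0 0; 65 27 0 0; 97 41 0 0; 130 55 0 0; 162 68 0 0; 192 81 0 0; 215 91 0 0; 230 97 0 0; 236 99.5 0 0; 236 99.5 0 0; 236 99.5 0 0' && python3 - <<'E'
from h import *
d=np.load('pics/w6.npz'); print('flask top in w6',wray(d['T'],251,283,.261).round(4),'tcp .4711 -.2738')
im=d['im']; hsv=cv2.cvtColor(im,cv2.COLOR_RGB2HSV); m=cv2.inRange(hsv,(88,50,40),(107,220,255)); m[240:]=0
q=max(cv2.findContours(m,0,1)[0],key=cv2.contourArea); print(cv2.boundingRect(q))
T=wpose(); im=vision.camera('wrist'); np.savez('pics/w7.npz',T=T,im=im); print(monitor.observe()['position'])
E
```

```text
t: 13.98
position: [0.5696, -0.0376, 0.2224]
tcp_rot: [-0.001, 0.707, 0.707, -0.001]
force: [0.2, 0.4, -1.9]
opening: 0.0345
flask top in w6 [ 0.4714 -0.2743  0.261 ] tcp .4711 -.2738
(189, 154, 124, 86)
[ 0.56958347 -0.03812754  0.22260642]
```

Flask axis and TCP agree to within 1 mm. I'll lower it to just above seating, then check the force.

```bash
python3 -m handwheel '0 1 15 0; 0 1 30 0; 0 1 45 0; 0 1 56 0; 0 1 63 0; 0 1 66 0; 0 1 66 0; 0 1 66 0' && python3 -m handwheel '0 0 2 0; 0 0 4 0; 0 0 6 0; 0 0 7 0; 0 0 7 0; 0 0 7 0'
```

```text
t: 14.7
position: [0.5716, -0.0379, 0.1577]
tcp_rot: [0.0, 0.707, 0.707, 0.0]
force: [-0.2, 0.1, -1.7]
opening: 0.0344
t: 15.2
position: [0.5716, -0.0377, 0.1508]
tcp_rot: [0.0, 0.707, 0.707, 0.0]
force: [-0.5, -1.4, 2.9]
opening: 0.0348
```

Contact comes at TCP z 0.151, as predicted (0.150). I'll press down with force checks.

```bash
python3 -m handwheel '0 0 2 0; 0 0 4 0; 0 0 6 0; 0 0 8 0; 0 0 10 0; 0 0 12 0; 0 0 12 0; 0 0 12 0' && python3 -m handwheel '0 0 2 0; 0 0 4 0; 0 0 6 0; 0 0 8 0; 0 0 10 0; 0 0 11 0; 0 0 11 0; 0 0 11 0'
```

```text
t: 15.87
position: [0.5715, -0.0378, 0.1384]
tcp_rot: [0.0, 0.707, 0.707, -0.0]
force: [-1.4, -1.2, 6.2]
opening: 0.0345
t: 16.53
position: [0.5715, -0.0379, 0.1278]
tcp_rot: [0.0, 0.707, 0.707, -0.0]
force: [-2.8, -2.8, 9.6]
opening: 0.0349
```

```bash
python3 -m handwheel '0 0 1 0; 0 0 2 0; 0 0 3 0; 0 0 3 0; 0 0 3 0; 0 0 3 0'
```

```text
t: 17.03
position: [0.5717, -0.0381, 0.126]
tcp_rot: [0.001, 0.707, 0.707, 0.0]
force: [-6.9, -2.9, 19.8]
opening: 0.0349
```

The force jumped from 9.6 to 19.8 N over less than 2 mm, so the stop is reached. A sideways force of -7 N along x suggests I'm about 1 mm too far in +x. I'll ease that, add slightly more push and check the picture.

```bash
python3 -m handwheel '0 -0.5 0 0; 0 -1 0.5 0; 0 -1 1 0; 0 -1 1 0; 0 -1 1 0; 0 -1 1 0; 0 -1 1 0; 0 -1 1 0' && python3 - <<'E'
from h import *
T=wpose(); im=vision.camera('wrist'); s=vision.camera('scene'); t=vision.camera('top'); np.savez('pics/w8.npz',T=T,im=im,s=s,t=t)
cv2.imwrite('pics/w8.png',np.hstack([cv2.resize(s[140:260,190:310],(400,400),interpolation=2),cv2.resize(t,(400,400*384//512)) if 0 else cv2.resize(t[100:300,80:480],(400,200)).repeat(1,0)[:,:400] if 0 else cv2.resize(im,(400,300)).copy() if 0 else np.vstack([cv2.resize(t[100:300,80:480],(400,200)),cv2.resize(im[100:300,56:456],(400,200))])])[:,:,::-1])
s0=np.load('pics/w6.npz')['s']
def rng(x):
    m=cv2.inRange(cv2.cvtColor(x,cv2.COLOR_RGB2HSV),(5,140,70),(20,255,255))[170:240,225:295]; v,u=np.nonzero(m); return len(u),u.min()+225,u.max()+225,v.min()+170,v.max()+170
print('ring scene before/after',rng(s0),rng(s))
for z in (.075,.05): print(z,[proj('scene',(.5706+.05*dx,-.0375,z)).round(1).tolist() for dx in (-1,1)],[proj('scene',(.5706,-.0375+.05*dx,z)).round(1).tolist() for dx in (-1,1)])
o=monitor.observe(); print(o['force'],o['position'])
E
```

```text
t: 17.7
position: [0.5715, -0.0383, 0.1257]
tcp_rot: [0.001, 0.707, 0.707, 0.001]
force: [-5.8, -3.8, 24.5]
opening: 0.0343
ring scene before/after (521, np.int64(236), np.int64(276), np.int64(178), np.int64(212)) (278, np.int64(236), np.int64(276), np.int64(198), np.int64(215))
0.075 [[262.8, 182.2], [248.8, 207.8]] [[239.8, 189.1], [272.5, 200.4]]
0.05 [[262.6, 187.6], [248.8, 213.1]] [[239.9, 194.5], [272.1, 205.8]]
[-6.63862849 -4.17721035 24.2214101 ] [ 0.57145153 -0.03825632  0.12569969]
```

View pics/w8.png

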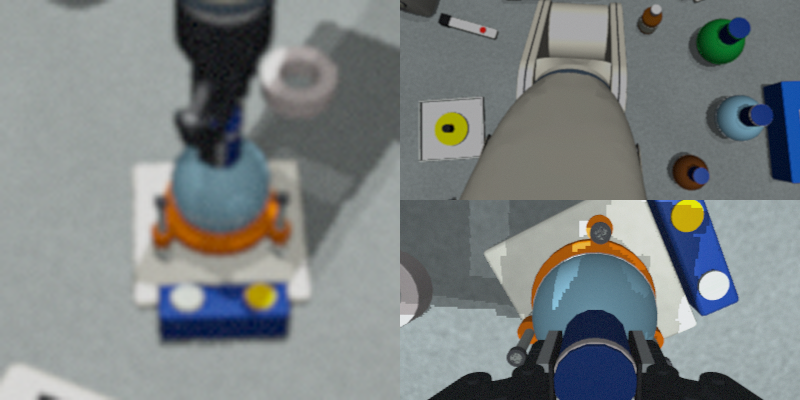

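The flask is seated upright in the ring with the posts standing proud, and the cap and other things are unmoved. The scene mask's bottom row moved only 3 px where about 5 is predicted, so I'll check that per column, and again with the wrist view.

```bash
python3 - <<'E'
from h import *
a=np.load('pics/w6.npz')['s']; b=np.load('pics/w8.npz')['s']
def low(x):
    m=cv2.inRange(cv2.cvtColor(x,cv2.COLOR_RGB2HSV),(3,110,40),(22,255,255))
    return {u:int(170+np.nonzero(m[170:225,u])[0].max()) for u in range(238,276,3) if m[170:225,u].any()}
A,B=low(a),low(b); print([(u,A[u],B.get(u)) for u in A])
# neck-top / ball in scene after: ball lower/left/right extents vs prediction when fully down (ball centre z .077)
m=cv2.inRange(cv2.cvtColor(b,cv2.COLOR_RGB2HSV),(88,50,40),(107,220,255))[165:225,230:285]; v,u=np.nonzero(m); print('ball u',u.min()+230,u.max()+230,'v',v.min()+165,v.max()+165)
for zc in (.077,.102): print('pred ball centre',zc,proj('scene',(.5706,-.0375,zc)).round(1))
# wrist: ring outer-edge centre fit -> width gives height
d=np.load('pics/w8.npz'); T=d['T']; im=d['im']; m=cv2.inRange(cv2.cvtColor(im,cv2.COLOR_RGB2HSV),(3,110,40),(22,255,255)); m[:, :150]=0; m[:,380:]=0; m[300:]=0
r=np.nonzero(m.any(1))[0]; print('rows',r.min(),r.max())
c=vision.get_calibration('wrist'); Ti=np.linalg.inv(T)
for z in (.05,.075):
    th=np.linspace(0,2*np.pi,73); P=np.c_[.5706+.05*np.cos(th),-.0375+.05*np.sin(th),0*th+z,0*th+1]@Ti.T
    uv=np.c_[P[:,0]/P[:,2]*c['fx']+c['cx'],P[:,1]/P[:,2]*c['fy']+c['cy']]; print(z,'u',uv[:,0].min().round(1),uv[:,0].max().round(1),'vmin',uv[:,1].min().round(1), 'v@45',uv[9].round(1),uv[27].round(1))
for rr in (150,160,170,180,190,200): q=np.nonzero(m[rr])[0]; print(rr,q.min() if len(q) else None,q.max() if len(q) else None)
E
```

```text
[(238, 208, 213), (241, 206, 211), (244, 207, 212), (247, 208, 214), (250, 210, 215), (253, 212, 215), (256, 212, 215), (259, 211, 215), (262, 209, 214), (265, 208, 213), (268, 206, 211), (271, 206, 211), (274, 207, 212)]
ball u 242 269 v 174 208
pred ball centre 0.077 [256.  194.3]
pred ball centre 0.102 [256.1 188.7]
rows 115 247
0.05 u 185.8 312.3 vmin 135.6 v@45 [295.7 155.3] [202.4 155.3]
0.075 u 178.2 319.6 vmin 139.0 v@45 [301.3 161. ] [196.5 160.9]
150 213 285
160 203 296
170 195 303
180 191 308
190 188 310
200 187 188
```

The per-column drop is 5 px (5.4 predicted for 25 mm), and the wrist view's ring edge (left about 187, right about 311) fits z = 50 mm (186/312) rather than 75 mm (178/320). The ring is fully down, and the push of 24 N is above the 14 N spring force. I'm handing in.

```bash
python3 -c "
from workcell import order,monitor
o=monitor.observe(); print(o['t'],o['position'],o['force'],o['opening']); print(order.finish_job())"
```

```text
17.85 [ 0.57145153 -0.03825632  0.12569969] [-6.63862849 -4.17721035 24.2214101 ] 0.03463102161471309
the job is handed in; nothing more can be done
None
```

The job is handed in at t = 17.9 s, with the arm still gripping the flask and holding it pressed down. The dust cap lies knob-up and flat in the middle of the tray. The small pale-blue flask is seated upright in the ring.

**Last checks**
- **Force:** the upward force was 24 N, against about 14 N from the springs. It jumped over the last 2 mm, as expected at the stop.
- **Travel:** the TCP (gripper tip point) went down 25 mm after first contact.
- **Ring height:** in the scene view the ring dropped 5 px at most columns, where 5.4 px is expected for full travel. The wrist view fits a ring height of 50 mm.
- **Surroundings:** the last picture showed the cap in the tray and nothing else visibly moved. The tape, torch, bottle and look-alike flasks were checked by eye only. The arm hid part of the top view.

**What disagreed**
- The first scene check, and the middle columns of the second, showed only a 3 to 4 px drop, probably from shading at the ring's lower edge.
- A side force of about 8 N remains. Shifting the commanded pose 1 mm barely reduced it, so I left it.

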